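# Swap the bolted cover of a tilted test chamber

## Robot

A 6-joint arm with a two-finger parallel gripper is mounted at the origin on the work surface; the furniture and walls round the work are solid. World frame = base frame: x ahead of the robot, y to its left, z up, the work surface at z = 0. Lengths are in mm, angles in rad, forces in N, time in s.
With the tool pointing down it reaches from about 325 to 775 mm from the base axis. Payload 9.3 kg.
Tool frame: the origin (TCP) lies midway between the tips of the shut fingers; the grasp point (between the pads) lies 19 mm behind it; z points along the fingers, y is the line along which they close (so a half turn about z gives the same grasp; the last joint's range is limited). The gripper opens to 85 mm and grips with 20 to 120 N. Pads are 22 mm wide; open, the fingers measure 114 mm over their backs; the gripper's body (76 mm by 85 mm) begins 54 mm behind the grasp point. The pads swing forward as they close: fully open they stand 13 mm farther back than shut.
Start: joints at [1.049, 0.259, 0.021, 1.334, 0, 1.418], TCP at [198.274, 513.015, 204.979] pointing down, gripper open.
Joint ranges: [-3.04, 3.04], [-0.91, 1.82], [-1.04, 1.36], [-1.92, 1.95], [-1.52, 1.45], [-3.14, 3.14]. Speed limits (rad/s): [2.22, 2.22, 2.79, 3.14, 3.14, 3.14].

## Interface

Orientations are given as a 3x3 rotation matrix whose columns are the frame's x, y, z axes.
In Python, from station import bot, cams gives the robot as it stands.
- The arm moves only by the shell command python3 -m pendant 'ROWS' [OPENING] [FORCE]. ROWS is JSON, a list of rows, each a list of 6 numbers: the shift along the tool's x, y, z each as a share of 0.1 m, from -1 to 1, then the turn, a rotation vector about the tool's x, y, z each as a share of 1.5 rad, from -1 to 1. A call has 1 to 20 rows; each row is the pose to reach, as a shift and turn from the pose commanded when the call began, along the tool's axes at that moment; what a row does not reach only later rows make up. A row lasts 1/8 s, in which the tool goes at most 62.5 mm and 10.7 degrees, less where a joint would pass 70% of its speed; a pose out of reach is approached as far as the arm can. A call with a number of a shift or a turn outside -1 to 1 is refused whole. A call with a gripper value outside its range is refused whole. OPENING is the opening, from 0 (shut) to 1 (fully open), set as the call begins (- or left out, the last holds). The fingers move at their own pace and stop on an object; FORCE is the grip in N (left out, the last holds). Time passes only in rows, so rows that repeat a pose let the fingers close. It gives the time, the measured TCP pose, the force, the opening and the grip force at its end, in the units of the state.
- bot.observe(): the state, without advancing time (a new reading comes with each control period).
- cams.read_camera(name): name is "scene" or "top"; returns a dict with "img" (420x560x3 uint8, red, green, blue), "vfov" (degrees; the focal length in pixels is half the picture's height over the tangent of half this angle, whatever the lens; pixels are square), "cx", "cy" (the principal point, pixels), "R" (3x3) and "t" (3): a world point X has camera coordinates R X + t. Camera axes: x right, y down, z forward; pixel columns grow to the right and rows downward; lengths in mm; the calibration is good to about 2 mm. A picture is of the moment at which its call begins. There is no depth.
- bot.sign_off(): hands the job in; it is judged then, once.
Trained networks look in the newest picture that a camera, given by its name, has taken for a name from the list of things; names that differ only in an ending like _2 or _b are one class to them, and where a whole thing is asked for, a point or a joint stands for the part that bears it (a point fixed in the world has none). Each returns a list of dicts, best first, with "conf" (0 to 1); they miss things now and then, are a little off and sometimes report something else, mostly with a low value. They report only what shows in the picture. A call takes as long as a camera call. They do not tell look-alikes from the thing itself.
- cams.regions_of(label, camera): "region" (420x560 bool, what is visible of it) and "pixel" ([column, row] in pixels, amid what is visible of it).
The state is a dict: "clock": time; "joint_pos": joint angles; "qvel": joint speeds; "tau": joint torques, N m; "position": TCP position; "tool_rot": TCP orientation; "ft_force": force on the tool from outside, world axes, zero at the start; "wrist_torque": the same for the moment, N m; "width": finger opening in mm; "gripper_force": force on a finger pad.
Only numpy, scipy, OpenCV 4.12 (cv2) and the standard library are available. Lean on these libraries where they do the work, as an engineer would, in place of code of your own. Each camera call takes 0.05 s, during which the arm holds its last target. There are 200 camera calls.

## Task

Change the cover of the tilted test chamber: lift the old cover, the one with the round boss, off the three studs and lay it flat, boss up, on the round rubber pad. Then take the new cover, the one with three holes and a six-sided boss, turn it until its holes line up with the studs and slide it over them fully home against the chamber's flange. Leave the four-hole cover and the other things on the bench where they stand.

Things in the scene. Friction and masses are not known exactly. Their poses are not given: they have to be found in the camera images.
- hub: grey round flange on a fixed stand, 124 mm across; origin: centre of its face, 130 mm up; z: square out of the face, leaning 25 degrees from vertical towards its own -x side. Three fixed studs stand along z, 10 mm thick, 24 mm long with rounded tips, 50 mm from the centre at 0, 120, 240 degrees from x towards y. The stand keeps within 78 mm of it, seen from above
- cover_old_mid (a point): old cover, at first on the hub's studs, underside against the flange: aluminium disc 125 mm across, 10 mm thick, with a round boss 34 mm across, 34 mm high (44 mm in all; 0.17 to 0.35 kg). Point: on its axis, half-way up, 22 mm over the underside; z: its axis, boss side. Three through holes 14 mm wide, 50 mm from the axis, the first towards its +x, the rest every 120 degrees
- cover_new_mid (a point): new cover, at first flat on the table: aluminium disc 125 mm across, 10 mm thick, with a six-sided boss 34 mm across flats (flats face 30, 90, 150.. degrees from its +x), 34 mm high (44 mm in all; 0.17 to 0.35 kg). Point: on its axis, half-way up, 22 mm over the underside; z: its axis, boss side. Three through holes 14 mm wide, 50 mm from the axis, the first towards its +x, the rest every 120 degrees
- cover_spare_mid (a point): spare cover, flat on the table, to be left alone: aluminium disc 125 mm across, 10 mm thick, with a six-sided boss 34 mm across flats (flats face 30, 90, 150.. degrees from its +x), 34 mm high (44 mm in all; 0.17 to 0.35 kg). Point: on its axis, half-way up, 22 mm over the underside; z: its axis, boss side. Four through holes 14 mm wide, 50 mm from the axis, the first towards its +x, the rest every 90 degrees
- pad_top (a point): round flat rubber pad 130 mm across and 4 mm thick, fixed on the table; the point is the centre of its upper face
- vial_2: white capped vial, 25 mm wide, 60 mm tall, upright, loose; origin at the centre of its foot. Not to be disturbed
- vial_0: white capped vial, 26 mm wide, 60 mm tall, upright, loose; origin at the centre of its foot. Not to be disturbed
- vial_3: white vial with a dark cap, 26 mm wide, 60 mm tall, upright, loose; origin at the centre of its foot. Not to be disturbed
- beaker_8: clear beaker standing upside down, 70 mm wide, about 80 mm tall, loose; origin at the centre of its underside. Not to be disturbed
- marker_black: white marker pen with a dark cap, lying flat, 132 mm long, 15 mm thick, loose; origin under its middle. Not to be disturbed
Mind the look-alikes: they are no part of the job. Leave any red look-alike of the part that bears cover_old_mid alone.

How it is judged:
By the outcome, as a careful person would: the job done as asked, in the order asked, and still so for the second after the job is handed in, with the robot touching nothing.
It also fails if it takes over 50 s, if anything falls off the work surface, if the arm or the gripper's body presses on something with over 40 N, if the wrist force passes 120 N, or if a joint passes its speed limit or range.

## Working session

There is one attempt and no reset: what is moved stays moved. The work goes in short steps, Python scripts to look and compute and a shell command to move; the robot and the scene stay as the last step left them, time stands still between calls to the robot, and variables do not carry over. Pictures are saved under pics/ and viewed, at most 10 in all, crops included, and the job is handed in when it is done.

```bash
ls; mkdir -p pics
python3 - <<'E'
from station import bot,cams
import cv2,numpy as np,pickle
s=bot.observe();print({k:np.round(v,3).tolist() for k,v in s.items()})
D={}
for c in("scene","top"):
    d=cams.read_camera(c);D[c]=d
    cv2.imwrite(f"pics/{c}0.png",d["img"][:,:,::-1])
    print(c,d["vfov"],d["cx"],d["cy"],np.round(d["R"],4).tolist(),np.round(d["t"],1))
    for l in ["hub","cover_old_mid","cover_new_mid","cover_spare_mid","pad_top","vial_0","beaker_8","marker_black"]:
        try:
            r=cams.regions_of(l,c)
            D[c,l]=r
            print(l,[(round(x["conf"],2),np.round(x["pixel"]).tolist(),int(x["region"].sum())) for x in r])
        except Exception as e: print(l,e)
pickle.dump(D,open("D.pkl","wb"))
E
```

```text
pics
{'clock': 0.0, 'joint_pos': [1.049, 0.259, 0.021, 1.334, 0.0, 1.418], 'qvel': [-0.001, 0.001, -0.001, -0.001, 0.0, 0.0], 'tau': [-0.005, -55.564, 34.453, 0.014, -0.0, -0.0], 'position': [198.106, 512.773, 204.367], 'tool_rot': [[-0.933, 0.36, -0.001], [0.36, 0.933, -0.001], [0.0, -0.001, -1.0]], 'ft_force': [0.846, 0.27, -0.112], 'wrist_torque': [0.019, -0.002, 0.003], 'gripper_force': 0.0, 'width': 85.585}
scene 43.592243850823074 279.3916746019386 211.3692791410783 [[0.8001, -0.5997, 0.0162], [-0.2915, -0.4123, -0.8632], [0.5243, 0.6859, -0.5046]] [-509.   113.6 1098.1]
hub [(0.98, [296.0, 175.0], 1188), (0.53, [271.0, 247.0], 1473)]
cover_old_mid [(0.95, [199.0, 316.0], 2200), (0.88, [288.0, 154.0], 538)]
cover_new_mid [(0.96, [313.0, 280.0], 1684)]
cover_spare_mid [(0.79, [272.0, 246.0], 1564)]
pad_top []
vial_0 [(0.86, [252.0, 273.0], 367), (0.71, [308.0, 217.0], 254), (0.61, [313.0, 248.0], 274)]
beaker_8 [(0.67, [382.0, 242.0], 631)]
marker_black [(0.73, [311.0, 336.0], 447)]
top 45.46450598324451 278.3533068631459 209.19202414856977 [[0.004, -0.9998, 0.0194], [-0.9924, -0.0064, -0.1232], [0.1233, -0.0188, -0.9922]] [-320.9  405.5 1235.7]
hub [(0.9, [211.0, 131.0], 269)]
cover_old_mid [(0.96, [188.0, 127.0], 1803), (0.82, [284.0, 297.0], 1856)]
cover_new_mid [(0.79, [302.0, 200.0], 1816)]
cover_spare_mid [(0.56, [244.0, 195.0], 1701), (0.25, [304.0, 200.0], 1758)]
pad_top [(0.69, [272.0, 133.0], 1845)]
vial_0 [(0.46, [240.0, 152.0], 108), (0.46, [281.0, 240.0], 91)]
beaker_8 []
marker_black [(0.84, [350.0, 231.0], 289)]
```

View pics/scene0.png

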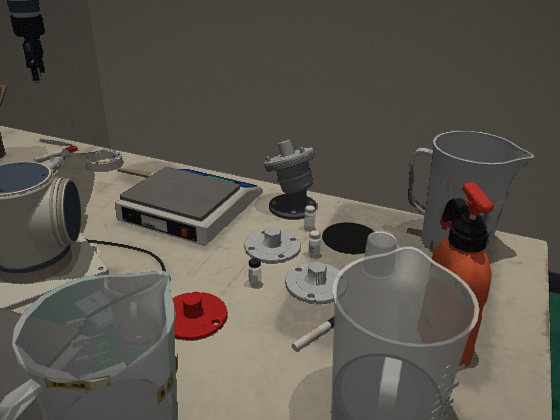

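View pics/top0.png

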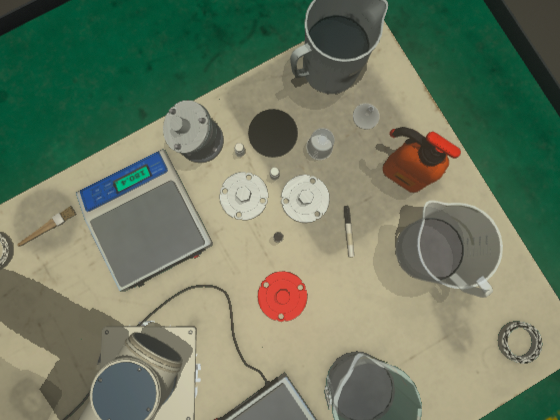

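```bash
cat > h.py <<'E'
import numpy as np,pickle,cv2
def load(): return pickle.load(open("D.pkl","rb"))
def f(d): return 210/np.tan(np.radians(d["vfov"]/2))
def proj(d,X):
    X=np.atleast_2d(X);c=X@np.array(d["R"]).T+np.array(d["t"])
    return c[:,:2]/c[:,2:]*f(d)+[d["cx"],d["cy"]]
def unproj(d,p,z):
    R=np.array(d["R"]);o=-R.T@np.array(d["t"])
    v=R.T@np.array([(p[0]-d["cx"])/f(d),(p[1]-d["cy"])/f(d),1]);return o+v*(z-o[2])/v[2]
E
python3 - <<'E'
from h import *
D=load();t=D["top"]["img"][:,:,::-1];s=D["scene"]["img"][:,:,::-1]
def c(im,x,y,w,h,W,H): return cv2.resize(im[y:y+h,x:x+w],(W,H),interpolation=cv2.INTER_CUBIC)
a=np.hstack([c(t,155,90,80,60,400,300),c(s,250,130,80,60,400,300)])
b=np.hstack([c(t,210,160,130,97,400,300),c(s,240,220,130,97,400,300)])
cv2.imwrite("pics/crop0.png",np.vstack([a,b]))
T,S=D["top"],D["scene"]
for n,p,z in [("pad",(272,133),4),("new",(304,199),10),("spare",(244,195),10),("red",(283,297),10)]: print(n,unproj(T,p,z).round(1))
for n,p,z in [("new",(313,283),10),("spare",(272,246),10),("hubcov",(290,160),140),("hubbase",(292,206),10)]: print("S",n,unproj(S,p,z).round(1))
E
```

```text
pad [ 611.2 -301.8    4. ]
new [ 436.2 -384.9   10. ]
spare [ 445.5 -230.9   10. ]
red [ 187.9 -331.7   10. ]
S new [ 425.5 -392.5   10. ]
S spare [ 436.4 -239.1   10. ]
S hubcov [ 569.9 -126.3  140. ]
S hubbase [ 582.1 -124.3   10. ]
```

View pics/crop0.png

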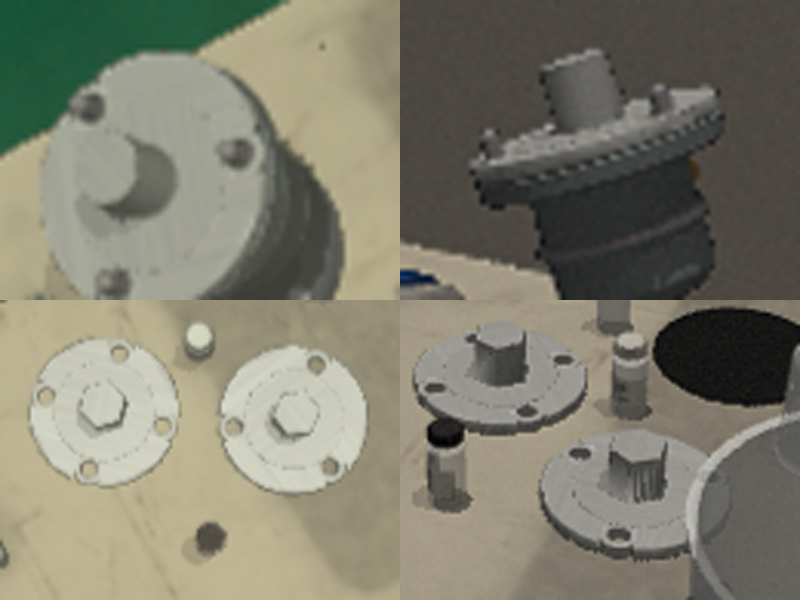

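```bash
cat >> h.py <<'E'
from scipy.optimize import least_squares
c25,s25=np.cos(np.radians(25)),np.sin(np.radians(25))
def hubR(psi):
    h=np.array([np.cos(psi),np.sin(psi),0]);z=-s25*h+c25*np.array([0,0,1.]);x=c25*h+s25*np.array([0,0,1.])
    return np.array([x,np.cross(z,x),z]).T
def stud(k,z,n=3,r=50): return [r*np.cos(2*np.pi*k/n),r*np.sin(2*np.pi*k/n),z]
E
python3 - <<'E'
from h import *
D=load();T,S=D["top"],D["scene"]
obs=[(T,stud(0,20),(202.4,120.4)),(T,stud(1,20),(173,111.4)),(T,stud(2,20),(177.6,146)),(T,[0,0,44],(176.6,124)),
(S,[0,0,44],(284.5,141.5))]
sc=[(268,156.4),(302,147.6)]
import itertools
best=None
for perm in itertools.permutations(range(3),2):
  o=obs+[(S,stud(k,21),p) for k,p in zip(perm,sc)]
  for p0 in np.radians([-73,47,167]):
    # stud index offset handled by psi start: try cyclic shift
    for sh in range(3):
      oo=[(d,stud(0,0) and ([*(np.array(X))]),p) for d,X,p in o]
      def rot(X):
        a=2*np.pi*sh/3;return [X[0]*np.cos(a)-X[1]*np.sin(a),X[0]*np.sin(a)+X[1]*np.cos(a),X[2]]
      def res(v): return np.concatenate([(proj(d,hubR(v[2])@rot(X)+[v[0],v[1],130])[0]-p) for d,X,p in oo])
      r=least_squares(res,[590,-125,p0],x_scale=[10,10,.1],loss="soft_l1")
      if best is None or r.cost<best[0]: best=(r.cost,perm,sh,r.x,res(r.x))
print(best[:4],np.degrees(best[3][2]));print(best[4].reshape(-1,2).round(1))
# new cover, spare flat z
def flat(o,x0):
  def res(v):
    c,s=np.cos(v[2]),np.sin(v[2]);return np.concatenate([proj(T,[v[0]+c*X[0]-s*X[1],v[1]+s*X[0]+c*X[1],X[2]])[0]-p for X,p in o])
  return min((least_squares(res,[*x0,a],x_scale=[10,10,.1]) for a in np.arange(0,6,.5)),key=lambda r:r.cost)
# image clockwise order <-> world orientation: try both
h=[(312.7,180.7),(285.7,201.1),(317.2,213.7)]
for q in (h,h[::-1]):
  r=flat([(stud(k,10),p) for k,p in enumerate(q)]+[([0,0,44],(305.9,197.2))],(436,-385));print(r.cost,r.x,np.degrees(r.x[2])%120,r.fun.round(1))
E
```

```text
(np.float64(1.3273923620118535), (2, 0), 0, array([ 586.84236047, -104.7036369 ,   -1.41194529])) -80.89850619752482
[[-0.4 -0. ]
 [-0.5 -0.5]
 [-0.3  0.5]
 [ 1.2 -0.2]
 [ 0.2 -0. ]
 [ 0.   0.7]
 [-0.2  0.4]]
0.28791375331152125 [ 4.37188192e+02 -3.87823615e+02 -3.87466069e-01] 97.79982953598488 [-0.3  0.2  0.1  0.  -0.1  0.3  0.2 -0.5]
1112.6980017361439 [ 437.54023441 -387.84251418   -0.54392776] 88.83523522784714 [ -2.1 -31.6  -0.   -3.1   1.9  34.8   0.2  -0.7]
```

The new cover is the three-hole one at top (304,199). The four-hole spare is at (244,195), the red look-alike at (283,297), and the old cover is on the hub at (185,127). The two-camera fit residuals are under about 1 px, so I'm starting the traverse.

```bash
cat >> h.py <<'E'
from scipy.spatial.transform import Rotation as Ro
HP=np.array([586.8,-104.7,130.]);HR=hubR(np.radians(-80.9))
def toolR(z,y):
    z=np.array(z,float);z/=np.linalg.norm(z);y=np.array(y,float);y-=z*(y@z);y/=np.linalg.norm(y)
    return np.array([np.cross(y,z),y,z]).T
def hubtool(d=150): a=np.radians(d);return toolR(-HR[:,2],HR@[np.cos(a),np.sin(a),0])
def down(ydeg): a=np.radians(ydeg);return toolR([0,0,-1],[np.cos(a),np.sin(a),0])
def delta(P,R):
    from station import bot
    s=bot.observe();r=np.array(s["tool_rot"]);
    print("t",round(s["clock"],2),"pos",np.round(s["position"],1),"q",np.round(s["joint_pos"],2),"F",np.round(s["ft_force"],1),"w",round(s["width"],1),"g",round(s["gripper_force"],1))
    print("shift",(r.T@(np.array(P)-s["position"])/100).round(3),"turn",(Ro.from_matrix(r.T@R).as_rotvec()/1.5).round(4))
E
M='[[-0.46,-0.33,-0.05,0,0,0],[-0.93,-0.65,-0.1,0,0,0],[-0.93,-0.65,-0.1,0,0,0]]'
python3 -m pendant '[[-0.46,-0.33,-0.05,0,0,0],[-0.93,-0.65,-0.1,0,0,0],[-0.93,-0.65,-0.1,0,0,0]]' 0.85
python3 -m pendant '[[-0.46,-0.33,-0.05,0,0,0],[-0.93,-0.65,-0.1,0,0,0],[-0.93,-0.65,-0.1,0,0,0]]'
python3 -m pendant '[[-0.46,-0.33,-0.05,0,0,0],[-0.93,-0.65,-0.1,0,0,0],[-0.93,-0.65,-0.1,0,0,0]]'
python3 -m pendant '[[-0.46,-0.33,-0.05,0,0,0],[-0.93,-0.65,-0.1,0,0,0],[-0.93,-0.65,-0.1,0,0,0]]'
python3 -m pendant '[[-0.46,-0.33,-0.05,0,0,0],[-0.93,-0.65,-0.1,0,0,0],[-0.93,-0.65,-0.1,0,0,0]]'
python3 -c "
from h import *
delta(HP+HR@[0,0,120],hubtool())"
```

```text
clock: 1.27
position: [263.3, 416.7, 215.7]
tool_rot: [[-0.931, 0.364, 0.001], [0.364, 0.931, 0.0], [-0.001, 0.001, -1.0]]
ft_force: [0.3, 0.4, 1.1]
width: 72.6
gripper_force: 0.0
clock: 1.65
position: [326.6, 323.0, 225.4]
tool_rot: [[-0.931, 0.365, 0.001], [0.365, 0.931, 0.0], [-0.001, 0.001, -1.0]]
ft_force: [-0.6, 0.2, 0.6]
width: 73.1
gripper_force: 0.0
clock: 2.02
position: [389.8, 229.3, 235.0]
tool_rot: [[-0.931, 0.364, 0.0], [0.364, 0.931, 0.0], [-0.0, 0.0, -1.0]]
ft_force: [-0.3, 0.7, -0.1]
width: 72.4
gripper_force: 0.0
clock: 2.4
position: [453.0, 135.6, 244.6]
tool_rot: [[-0.932, 0.363, -0.0], [0.363, 0.932, 0.0], [0.0, -0.0, -1.0]]
ft_force: [-0.0, 0.8, -0.7]
width: 72.4
gripper_force: 0.0
clock: 2.78
position: [516.3, 42.0, 254.2]
tool_rot: [[-0.932, 0.362, -0.001], [0.362, 0.932, 0.0], [0.001, -0.0, -1.0]]
ft_force: [-0.5, 0.7, 0.5]
width: 72.5
gripper_force: 0.0
t 2.77 pos [516.3  42.  254.2] q [-0.08  0.19  0.06  1.44  0.    0.29] F [-0.5  0.7  0.5] w 72.5 g 0.0
shift [-0.933 -0.674  0.154] turn [ 0.2515 -0.1467 -0.0036]
```

```bash
python3 -m pendant '[[-0.4,-0.3,0,0.09,-0.05,0],[-0.93,-0.67,0.1,0.18,-0.1,0],[-0.93,-0.67,0.15,0.25,-0.147,-0.003],[-0.93,-0.67,0.15,0.25,-0.147,-0.003]]' | tail -1
python3 - <<'E'
from h import *
from station import cams
delta(HP+HR@[0,0,60],hubtool())
ims=[]
for c,(x,y) in (("top",(140,80)),("scene",(240,110))):
    d=cams.read_camera(c);D=d
    im=cv2.resize(d["img"][y:y+90,x:x+100,::-1],(400,360),interpolation=cv2.INTER_CUBIC)
    pts=[stud(k,24) for k in range(3)]+[[0,0,44]]
    for p in proj(d,np.array(pts)@HR.T+HP): cv2.circle(im,tuple(int(v) for v in (p-[x,y]+.5)*4),3,(0,0,255),1)
    ims.append(im)
cv2.imwrite("pics/a1.png",np.hstack(ims))
E
```

```text
gripper_force: 0.0
t 3.27 pos [576.5 -50.  238.4] q [-0.    0.26  0.04  1.27 -0.43  0.34] F [-0.6 -0.2 -0.1] w 72.6 g 0.0
shift [-0.035 -0.035  0.618] turn [0.0023 0.0005 0.0034]
```

View pics/a1.png

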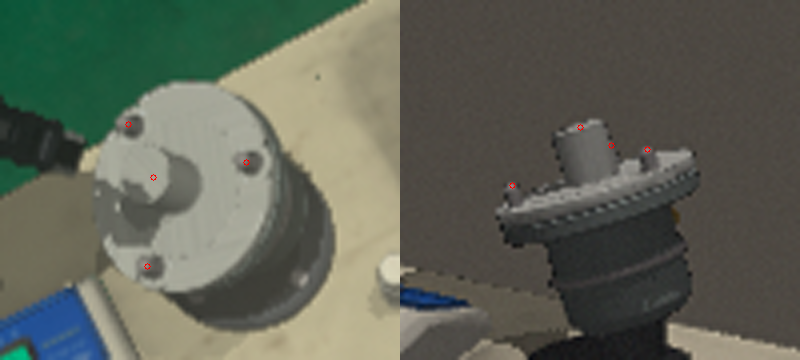

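```bash
python3 -m pendant '[[-0.03,-0.035,0.3,0.002,0,0.003],[-0.035,-0.035,0.6,0.002,0,0.003],[-0.035,-0.035,0.62,0.002,0,0.003]]' | tail -1
python3 - <<'E'
from h import *
delta(HP+HR@[0,0,13],hubtool())
E
```

```text
gripper_force: 0.0
t 3.75 pos [582.9 -83.7 184.9] q [-0.06  0.28 -0.07  1.11 -0.42  0.29] F [ 0.   0.3 -0.4] w 72.3 g 0.0
shift [0.014 0.036 0.458] turn [ 0.0002 -0.0007 -0.0031]
```

```bash
python3 -m pendant '[[0,0,0,0,0,0],[0,0,0,0,0,0]]' | tail -1
python3 - <<'E'
from h import *
from station import cams
delta(HP+HR@[0,0,13],hubtool())
ims=[]
for c,(x,y) in (("top",(140,80)),("scene",(240,90))):
    d=cams.read_camera(c)
    ims.append(cv2.resize(d["img"][y:y+90,x:x+100,::-1],(400,360),interpolation=cv2.INTER_CUBIC))
cv2.imwrite("pics/a2.png",np.hstack(ims))
E
```

```text
gripper_force: 0.0
t 4.0 pos [584.2 -83.2 187.2] q [-0.06  0.28 -0.07  1.11 -0.43  0.29] F [-0.3 -0.1  0.5] w 72.4 g 0.0
shift [0.032 0.035 0.48 ] turn [ 0.0003  0.0023 -0.0034]
```

View pics/a2.png

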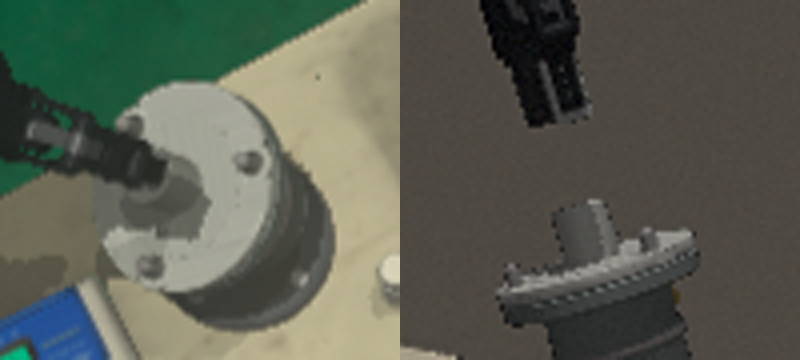

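```bash
python3 -m pendant '[[0,0,0,0,0,0]]' | head -2
python3 - <<'E'
from h import *
from station import cams,bot
delta(HP+HR@[0,0,60],hubtool())
s=bot.observe();r=np.array(s["tool_rot"]);P=s["position"]
ims=[]
for c,(x,y) in (("top",(140,80)),("scene",(240,90))):
    d=cams.read_camera(c)
    im=cv2.resize(d["img"][y:y+90,x:x+100,::-1],(400,360),interpolation=cv2.INTER_CUBIC)
    L=[[0,0,0],[0,36,-8],[0,-36,-8],[0,50,-8],[0,-50,-8],[0,0,-73]]
    for p in proj(d,np.array(L)@r.T+P): cv2.circle(im,tuple(int(v) for v in (p-[x,y]+.5)*4),3,(0,0,255),-1)
    ims.append(im)
cv2.imwrite("pics/a3.png",np.hstack(ims))
E
```

```text
clock: 4.22
position: [583.9, -83.4, 186.3]
t 4.22 pos [583.9 -83.4 186.3] q [-0.06  0.28 -0.07  1.11 -0.43  0.29] F [ 0.1  0.4 -0. ] w 72.5 g 0.0
shift [0.026 0.035 0.001] turn [-0.0001  0.0016 -0.0031]
```

View pics/a3.png

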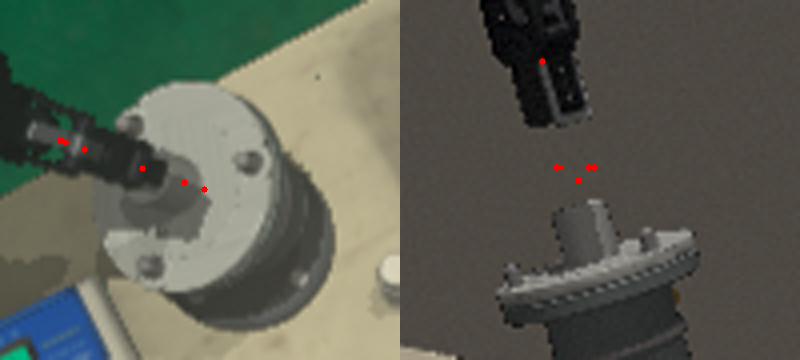

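Run:
```python
from h import *
D=load()
P=np.array([198.1,512.8,204.4]);R=np.array([[-0.933,0.36,-0.001],[0.36,0.933,-0.001],[0,-0.001,-1]])
L=np.array([[0,0,0],[0,42,-13],[0,-42,-13],[0,57,-13],[0,-57,-13],[0,0,-73]])
for c in("scene","top"):print(proj(D[c],L@R.T+P).round(1).tolist())
s=D["scene"]["img"][:100,0:100,::-1]
im=cv2.resize(s,(500,500),interpolation=cv2.INTER_CUBIC)
for p in proj(D["scene"],L@R.T+P): cv2.circle(im,tuple(int(v) for v in (p+.5)*5),3,(0,0,255),-1)
cv2.imwrite("pics/a4.png",im)
```

```text
[[42.4, 91.2], [42.9, 82.2], [39.8, 91.1], [43.5, 80.7], [39.2, 92.8], [36.7, 64.6]]
[[-118.2, 295.5], [-141.5, 288.3], [-104.5, 303.3], [-148.1, 285.7], [-97.9, 306.0], [-146.9, 297.3]]
```

View pics/a4.png

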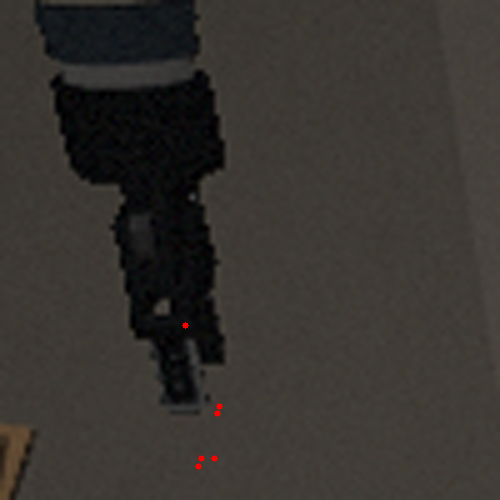

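```bash
python3 -m pendant '[[0.026,0.035,0.24,0,0,-0.003],[0.026,0.035,0.46,0,0,-0.003],[0.026,0.035,0.46,0,0,-0.003]]' 
python3 -m pendant '[[0,0,0,0,0,0],[0,0,0,0,0,0],[0,0,0,0,0,0],[0,0,0,0,0,0]]' 0.2 25
python3 - <<'E'
from h import *
delta(HP+HR@[0,0,13],hubtool())
E
```

```text
clock: 4.7
position: [584.8, -99.3, 141.0]
tool_rot: [[-0.927, 0.369, 0.065], [0.311, 0.854, -0.418], [-0.21, -0.367, -0.906]]
ft_force: [0.4, 0.1, -0.4]
width: 72.7
gripper_force: 0.0
clock: 5.2
position: [586.8, -97.2, 143.1]
tool_rot: [[-0.927, 0.369, 0.071], [0.309, 0.856, -0.416], [-0.215, -0.363, -0.907]]
ft_force: [2.1, 9.0, 1.6]
width: 31.6
gripper_force: 24.3
t 5.2 pos [586.8 -97.2 143.1] q [-0.08  0.31 -0.15  1.   -0.42  0.25] F [2.1 9.  1.6] w 31.6 g 24.3
shift [ 0.005 -0.016  0.02 ] turn [0.0022 0.0024 0.0002]
```

Run:
```python
from h import *
from station import cams
ims=[]
for c,(x,y) in (("top",(140,80)),("scene",(240,90))):
    d=cams.read_camera(c)
    im=cv2.resize(d["img"][y:y+90,x:x+100,::-1],(400,360),interpolation=cv2.INTER_CUBIC)
    im=cv2.convertScaleAbs(im,alpha=2)
    ims.append(im)
cv2.imwrite("pics/a5.png",np.hstack(ims))
```

```text
(no output)
```

View pics/a5.png

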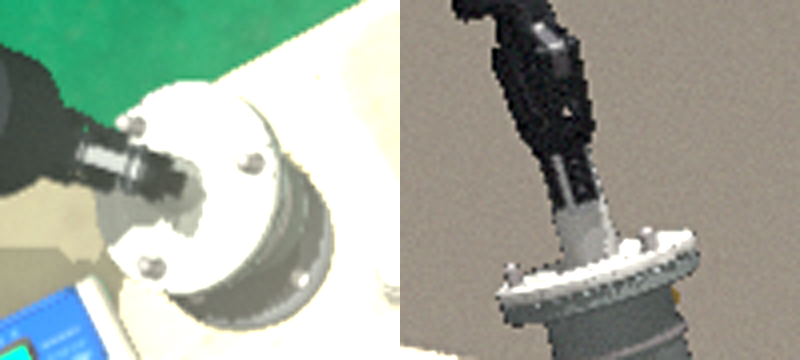

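```bash
python3 -m pendant '[[0,-0.01,0,0,0,0],[0,-0.016,0,0.002,0.002,0],[0,-0.016,0,0.002,0.002,0]]' 0.75 | tail -2
python3 -m pendant '[[0,0,0.1,0,0,0],[0,0,0.15,0,0,0],[0,0,0.2,0,0,0],[0,0,0.2,0,0,0]]' | grep -E "pos|force"
python3 -m pendant '[[0,0,0,0,0,0],[0,0,0,0,0,0],[0,0,0,0,0,0],[0,0,0,0,0,0]]' 0.2 60
python3 - <<'E'
from h import *
from station import cams
delta(HP+HR@[0,0,-7],hubtool())
d=cams.read_camera("scene");im=cv2.resize(d["img"][90:180,240:340,::-1],(400,360),interpolation=cv2.INTER_CUBIC)
cv2.imwrite("pics/a6.png",cv2.convertScaleAbs(im,alpha=2))
E
```

```text
width: 63.8
gripper_force: 0.0
position: [586.2, -109.1, 124.2]
ft_force: [0.3, -0.7, -0.3]
gripper_force: 0.0
clock: 6.68
position: [587.8, -105.6, 124.5]
tool_rot: [[-0.927, 0.368, 0.068], [0.309, 0.856, -0.415], [-0.211, -0.363, -0.908]]
ft_force: [3.8, 16.2, 0.4]
width: 32.2
gripper_force: 59.0
t 6.67 pos [ 587.8 -105.6  124.5] q [-0.1   0.32 -0.18  0.95 -0.42  0.24] F [ 3.8 16.2  0.4] w 32.2 g 59.0
shift [ 0.001 -0.016  0.016] turn [ 0.0022 -0.0001  0.001 ]
```

```bash
python3 -m pendant '[[0,0.02,0,0,0,0],[0,0.02,0,0,0,0]]' | grep -E "pos|ft_f|width"
python3 -m pendant '[[0,0.02,0,0,0,0],[0,0.02,0,0,0,0]]' | grep -E "pos|ft_f|width"
```

```text
position: [587.9, -105.6, 124.5]
ft_force: [-0.6, 8.0, 3.8]
width: 32.2
position: [588.1, -105.2, 124.5]
ft_force: [-3.2, 2.4, 7.9]
width: 32.7
```

```bash
python3 -m pendant '[[0,0,-0.05,0,0,0],[0,0,-0.1,0,0,0],[0,0,-0.15,0,0,0]]' | grep -E "pos|ft_f|width"
python3 -m pendant '[[0,0,-0.1,0,0,0],[0,0,-0.2,0,0,0],[0,0,-0.3,0,0,0],[0,0,-0.3,0,0,0]]' | grep -E "clo|pos|ft_f|width"
python3 - <<'E'
from h import *
from station import cams
D=load();im=cams.read_camera("top")
D["top_lift"]=im;pickle.dump(D,open("D.pkl","wb"))
delta([611,-302,150],down(68))
E
```

```text
position: [586.9, -99.0, 137.0]
ft_force: [-0.6, -0.4, -2.2]
width: 32.2
clock: 8.1
position: [585.5, -86.2, 165.1]
ft_force: [0.2, 0.1, -1.4]
width: 32.6
t 8.15 pos [585.2 -86.3 164.4] q [-0.06  0.3  -0.11  1.07 -0.43  0.28] F [ 0.1  0.6 -2. ] w 32.4 g 59.7
shift [-0.879 -1.69   1.053] turn [-0.2527  0.1475  0.0123]
```

```bash
python3 -m pendant '[[0,0,-0.4,0,0,0],[0,0,-0.8,-0.08,0.05,0.004],[0,0,-0.8,-0.17,0.1,0.008],[0,0,-0.8,-0.253,0.1475,0.012],[0,0,-0.8,-0.253,0.1475,0.012]]' | grep -E "clo|pos|ft_f|width"
python3 - <<'E'
from h import *
delta([611,-302,60],down(68))
E
```

```text
clock: 8.78
position: [580.1, -55.3, 235.8]
ft_force: [-0.2, -0.4, -2.7]
width: 32.2
t 8.78 pos [580.1 -55.3 235.8] q [-0.24  0.31  0.17  1.43  0.    0.15] F [-0.2 -0.4 -2.7] w 32.2 g 60.4
shift [-1.221 -2.167  1.756] turn [-0.0001 -0.0011 -0.0024]
```

```bash
python3 -m pendant '[[-0.2,-0.36,0,0,0,0],[-0.41,-0.72,0,0,0,0],[-0.41,-0.72,0,0,0,0]]' | grep -E "pos"
python3 -m pendant '[[-0.2,-0.36,0,0,0,0],[-0.41,-0.72,0,0,0,0],[-0.41,-0.72,0,0,0,0]]' | grep -E "pos"
python3 -m pendant '[[-0.2,-0.36,0.1,0,0,0],[-0.4,-0.72,0.5,0,0,0],[-0.4,-0.72,0.9,0,0,0],[-0.4,-0.72,0.9,0,0,0]]' | grep -E "clo|pos"
python3 - <<'E'
from h import *
from scipy import ndimage as N
D=load()
for c,p0 in (("top",(272,133)),("scene",(345,238))):
    d=D[c];m=d["img"].max(2)<60;l,_=N.label(m);L=l[p0[1],p0[0]];a=np.argwhere(l==L)[:,::-1];
    r,_,_=(lambda cc:cv2.fitEllipse(max(cc,key=len)))(cv2.findContours((l==L).astype(np.uint8),0,1)[0]);print(c,len(a),r,a.min(0),a.max(0),unproj(d,r,4).round(1))
delta([611,-302,30],down(68))
E
```

```text
position: [590.9, -137.1, 235.3]
position: [602.0, -218.5, 235.2]
clock: 10.02
position: [610.5, -296.6, 143.1]
top 1637 (272.8321533203125, 131.22476196289062) [249 110] [296 155] [ 616. -304.    4.]
scene 1201 (347.3572082519531, 237.5600128173828) [322 223] [373 253] [ 602.6 -304.4    4. ]
t 10.03 pos [ 610.5 -296.6  143.1] q [-0.58  0.51  0.25  1.32 -0.   -0.19] F [ 0.  -0.2 -1.3] w 32.4 g 60.5
shift [-0.033 -0.05   1.131] turn [ 0.0005 -0.005   0.0005]
```

```bash
python3 -m pendant '[[-0.033,-0.05,0.5,0,-0.005,0],[-0.033,-0.05,0.9,0,-0.005,0],[-0.033,-0.05,0.9,0,-0.005,0],[-0.033,-0.05,0.9,0,-0.005,0]]' | grep -E "clo|pos"
python3 - <<'E'
from h import *
from station import cams,bot
P=bot.observe()["position"]
D=load()
for c in("top","scene"):
    d=cams.read_camera(c);D["pad_"+c]=d;r=cams.regions_of("cover_old_mid",c)
    print(c,"tcp px",proj(d,[P[0],P[1],P[2]+15]).round(1))
    for x in r:
        a=np.argwhere(x["region"])[:,::-1];print(round(x["conf"],2),np.round(x["pixel"]),a.min(0),a.max(0),len(a),unproj(d,x["pixel"],P[2]+15).round(1))
pickle.dump(D,open("D.pkl","wb"))
i=np.hstack([cv2.resize(D["pad_top"]["img"][75:195,200:360,::-1],(400,300)),cv2.resize(D["pad_scene"]["img"][150:270,260:420,::-1],(400,300))])
cv2.imwrite("pics/b1.png",i)
delta([611,-302,10],down(68))
E
```

```text
clock: 10.52
position: [614.6, -304.6, 59.4]
top tcp px [[273.3 123.9]]
0.9 [275. 136.] [255 109] [297 149] 804 [ 584.  -308.7   74.4]
scene tcp px [[353.9 209.5]]
0.78 [198. 315.] [173 292] [227 339] 2160 [ 160.8 -407.1   74.4]
0.65 [352. 212.] [326 193] [382 226] 1298 [ 602.2 -310.4   74.4]
t 10.72 pos [ 614.1 -305.1   58.5] q [-0.58  0.55  0.1   1.11  0.   -0.2 ] F [-1.  -0.4 -2.7] w 31.8 g 60.5
shift [0.045 0.017 0.484] turn [-0.0003  0.0065  0.0002]
```

View pics/b1.png

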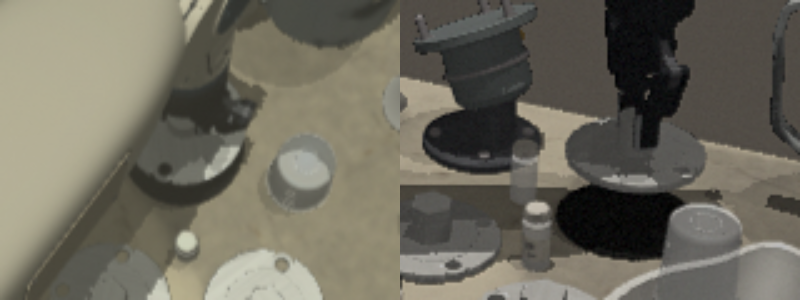

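```bash
python3 -m pendant '[[0.06,0,0.3,0,0.006,0],[0.06,0,0.5,0,0.006,0],[0.06,0,0.5,0,0.006,0],[0.06,0,0.5,0,0.006,0]]' | grep -E "clo|pos|ft_"
python3 -m pendant '[[0,0,0.04,0,0,0],[0,0,0.04,0,0,0]]' | grep -E "pos|ft_"
python3 -c "
from h import *
delta([608,-304,-1],down(68))"
```

```text
clock: 11.22
position: [608.5, -303.0, 7.6]
ft_force: [0.0, 0.4, -2.3]
position: [608.0, -302.6, 2.6]
ft_force: [-0.3, 0.7, -2.5]
t 11.47 pos [ 608.  -302.6    2.6] q [-0.59  0.59  0.02  1.   -0.   -0.2 ] F [-0.3  0.7 -2.5] w 32.5 g 60.5
shift [-0.005 -0.013  0.036] turn [ 0.0001 -0.0012  0.    ]
```

```bash
python3 -m pendant '[[0,0,0.02,0,0,0],[0,0,0.02,0,0,0]]' | grep -E "pos|ft_"
python3 -m pendant '[[0,0,0.015,0,0,0],[0,0,0.015,0,0,0]]' | grep -E "pos|ft_"
python3 -m pendant '[[0,0,0.015,0,0,0],[0,0,0.015,0,0,0]]' | grep -E "pos|ft_"
```

```text
position: [607.8, -302.5, 0.1]
ft_force: [0.6, -0.6, -1.9]
position: [607.8, -302.5, -1.4]
ft_force: [-0.0, -0.6, -2.4]
position: [607.9, -302.6, -2.8]
ft_force: [-1.0, 0.0, -2.6]
```

```bash
python3 -m pendant '[[0,0,0.015,0,0,0],[0,0,0.015,0,0,0]]' | grep -E "pos|ft_"
python3 -m pendant '[[0,0,0.015,0,0,0],[0,0,0.015,0,0,0]]' | grep -E "pos|ft_"
python3 -m pendant '[[0,0,0.015,0,0,0],[0,0,0.015,0,0,0]]' | grep -E "pos|ft_"
```

```text
position: [608.0, -302.6, -2.9]
ft_force: [-3.8, 2.0, 7.7]
position: [608.1, -302.7, -3.0]
ft_force: [-7.0, 4.5, 19.3]
position: [608.1, -302.7, -3.0]
ft_force: [-11.2, 6.5, 30.9]
```

```bash
python3 -m pendant '[[0,0,-0.04,0,0,0],[0,0,-0.04,0,0,0]]' | grep -E "pos|ft_"
python3 -m pendant '[[0,0,0,0,0,0],[0,0,0,0,0,0],[0,0,0,0,0,0]]' 0.75 | grep -E "pos|ft_|wid"
python3 -m pendant '[[0,0,-0.2,0,0,0],[0,0,-0.5,0,0,0],[0,0,-1,0,0,0],[0,0,-1,0,0,0]]' | grep -E "clo|pos"
python3 - <<'E'
from h import *
delta([437,-388,60],down(7.8))
E
```

```text
position: [608.1, -302.7, -2.9]
ft_force: [-1.7, 1.6, 11.5]
position: [607.8, -302.5, -3.6]
ft_force: [-0.2, 0.2, -0.4]
width: 63.7
clock: 14.1
position: [609.9, -303.8, 101.1]
t 14.1 pos [ 609.9 -303.8  101.1] q [-0.59  0.52  0.16  1.21 -0.   -0.2 ] F [-0.7 -0.3  0.1] w 64.0 g 0.0
shift [ 1.29  -1.428  0.407] turn [0.0009 0.0033 0.7005]
```

```bash
python3 -m pendant '[[0.32,-0.35,0,0,0,0.12],[0.65,-0.71,0,0,0,0.24],[0.65,-0.71,0,0,0,0.35],[0.65,-0.71,0,0,0.003,0.47],[0.65,-0.71,0,0,0.003,0.59],[0.65,-0.71,0,0,0.003,0.7],[0.65,-0.71,0,0,0.003,0.7]]' | grep -E "clo|pos"
python3 - <<'E'
from h import *
from station import cams
D=load();T,S=D["top"],D["scene"]
# scene-based refinement of new cover: joint fit top+scene holes
o=[(T,stud(0,10),(312.7,180.7)),(T,stud(1,10),(285.7,201.1)),(T,stud(2,10),(317.2,213.7)),(T,[0,0,44],(305.9,197.2))]
print(proj(S,[np.array([437.2+50*np.cos(a),-387.8+50*np.sin(a),10]) for a in np.radians([-22.2,97.8,217.8])]).round(1),"seen 298.5,269.5 / 311.2,296")
for c in ("top","scene"):
    d=cams.read_camera(c);D["n_"+c]=d
    for x in cams.regions_of("cover_old_mid",c):
        a=np.argwhere(x["region"])[:,::-1];print(c,round(x["conf"],2),np.round(x["pixel"]),a.min(0),a.max(0),unproj(d,x["pixel"],14).round(1))
pickle.dump(D,open("D.pkl","wb"))
delta([437,-388,60],down(7.8))
E
```

```text
clock: 14.98
position: [521.0, -344.0, 96.2]
[[339.4 276.2]
 [298.  268.9]
 [310.6 295. ]] seen 298.5,269.5 / 311.2,296
top 0.7 [284. 295.] [258 272] [307 321] [ 192.1 -334.6   14. ]
scene 0.95 [198. 317.] [172 292] [226 339] [ 188.5 -350.3   14. ]
scene 0.8 [346. 234.] [322 217] [372 251] [ 600.7 -302.    14. ]
t 15.18 pos [ 521.2 -344.1   96.6] q [-0.72  0.44  0.01  1.15  0.    0.71] F [0.3 0.6 0.3] w 64.0 g 0.0
shift [-0.32  -0.893  0.369] turn [-0.0028 -0.0035  0.0023]
```

```bash
python3 -m pendant '[[-0.16,-0.45,0.1,0,0,0],[-0.32,-0.91,0.4,0,0,0],[-0.32,-0.91,0.5,0,0,0],[-0.32,-0.91,0.5,0,0,0],[-0.32,-0.91,0.5,0,0,0]]' | grep -E "clo|pos"
python3 - <<'E'
from h import *
delta([435.7,-388.3,-6],down(7.8))
E
```

```text
clock: 15.8
position: [436.3, -388.1, 47.8]
t 15.8 pos [ 436.3 -388.1   47.8] q [-0.87  0.41 -0.17  0.99 -0.    0.56] F [-0.3 -0.4 -0.4] w 64.3 g 0.0
shift [-0.004 -0.005  0.538] turn [-0.0022 -0.0027  0.0015]
```

```bash
python3 -m pendant '[[0,0,0.3,0,0,0],[0,0,0.4,0,0,0.001],[0,0,0.48,0,0,0.001],[0,0,0.53,0,0,0.001],[0,0,0.53,0,0,0.001]]' | grep -E "clo|pos|ft_"
python3 -m pendant '[[0,0,0,0,0,0],[0,0,0,0,0,0],[0,0,0,0,0,0],[0,0,0,0,0,0]]' 0.2 80 | grep -E "pos|ft_|wid|gr"
python3 - <<'E'
from h import *
from station import cams
D=load()
for c in ("top","scene"): D["g_"+c]=cams.read_camera(c)
pickle.dump(D,open("D.pkl","wb"))
delta([435.7,-388.3,-6],down(7.8))
E
```

```text
clock: 16.42
position: [435.1, -387.8, -5.8]
ft_force: [-0.1, 0.1, 0.1]
position: [435.3, -388.2, -5.0]
ft_force: [-0.2, 0.3, 5.3]
width: 32.8
gripper_force: 80.6
t 17.02 pos [ 435.4 -388.2   -5. ] q [-0.87  0.45 -0.25  0.87 -0.    0.56] F [ 0.4 -0.3  5.2] w 32.4 g 80.6
shift [-0.001  0.003  0.01 ] turn [-0.002  -0.0025 -0.0005]
```

```bash
python3 -m pendant '[[0,0,-0.2,0,0,0],[0,0,-0.6,0,0,0],[0,0,-1,0,0,0]]' | grep -E "pos|ft_"
python3 -m pendant '[[0.2,0.1,-0.4,0,0,0],[0.6,0.3,-0.8,0,0,0],[0.9,0.5,-1,0,0,0],[0.9,0.5,-1,0,0,0]]' | grep -E "pos|ft_"
python3 -m pendant '[[0.4,0.25,-0.3,0,0,0],[0.8,0.46,-0.5,0,0,0],[0.9,0.5,-0.5,0,0,0]]' | grep -E "pos|ft_"
python3 -m pendant '[[0.4,0.2,0,0,0,-0.1],[0.8,0.4,0,0,0,-0.2],[0.9,0.45,0,0,0,-0.32],[0.9,0.45,0,0,0,-0.44],[0.9,0.45,0,0,0,-0.56],[0.9,0.45,0,0,0,-0.7],[0.9,0.45,0,0,0,-0.7]]' | grep -E "clo|pos|ft_"
python3 - <<'E'
from h import *
# old-cover home pose as reported, in hub frame
o=np.array([588.1,-105.2,124.5]);print("home hub-frame",(HR.T@(o-HP)).round(2))
delta(o+HR[:,2]*100,hubtool())
E
```

```text
position: [435.1, -388.0, 94.9]
ft_force: [-0.2, -1.4, -1.0]
position: [474.5, -291.2, 196.2]
ft_force: [-0.4, 0.8, -2.6]
position: [511.7, -195.9, 245.3]
ft_force: [-0.7, -0.3, -2.2]
clock: 19.15
position: [542.9, -102.8, 243.6]
ft_force: [1.2, -0.4, -1.6]
home hub-frame [-1.69  1.2  -5.28]
t 19.15 pos [ 542.9 -102.8  243.6] q [-0.34  0.26  0.12  1.44  0.    0.05] F [ 1.2 -0.4 -1.6] w 32.6 g 80.2
shift [-0.211  0.509  0.284] turn [ 0.2517 -0.1534 -0.0134]
```

```bash
python3 -m pendant '[[-0.1,0.25,0,0.08,-0.05,-0.005],[-0.2,0.5,0.1,0.17,-0.1,-0.01],[-0.21,0.51,0.28,0.252,-0.153,-0.013],[-0.21,0.51,0.28,0.252,-0.153,-0.013],[-0.21,0.51,0.28,0.252,-0.153,-0.013]]' | grep -E "clo|pos|ft_"
python3 - <<'E'
from h import *
o=np.array([588.1,-105.2,124.5])
delta(o+HR[:,2]*40,hubtool())
E
```

```text
clock: 19.77
position: [582.0, -62.7, 217.1]
ft_force: [-0.0, -0.1, -1.5]
t 19.77 pos [582.  -62.7 217.1] q [-0.02  0.27 -0.    1.21 -0.43  0.33] F [-0.  -0.1 -1.5] w 32.6 g 80.4
shift [ 0.007 -0.003  0.621] turn [ 0.001   0.0003 -0.0015]
```

```bash
python3 -m pendant '[[0.007,-0.003,0.3,0,0,-0.0015],[0.007,-0.003,0.6,0,0,-0.0015],[0.007,-0.003,0.6,0,0,-0.0015],[0.007,-0.003,0.6,0,0,-0.0015]]' | grep -E "clo|pos|ft_"
python3 - <<'E'
from h import *
from station import cams,bot
o=np.array([588.1,-105.2,124.5])
delta(o+HR[:,2]*40,hubtool())
s=bot.observe();r=np.array(s["tool_rot"]);P=np.array(s["position"])
D=load();rows=[]
for kind in ("n","now"):
  ims=[]
  for c,(x,y) in (("top",(150,90)),("scene",(245,110))):
    d=D["n_"+c] if kind=="n" else cams.read_camera(c)
    if kind=="now": D["p_"+c]=d
    im=cv2.resize(d["img"][y:y+75,x:x+100,::-1],(400,300),interpolation=cv2.INTER_CUBIC)
    if c=="scene": im=cv2.convertScaleAbs(im,alpha=1.6)
    X=[HR@stud(k,z)+HP for k in range(3) for z in (0,24)] if kind=="n" else [P+r@[50*np.cos(a),50*np.sin(a),-15.] for a in np.radians([60,180,300,0,120,240])]
    for p in proj(d,np.array(X)): cv2.circle(im,tuple(int(v) for v in (p-[x,y]+.5)*4),2,(0,0,255),-1)
    ims.append(im)
  rows.append(np.hstack(ims))
cv2.imwrite("pics/b2.png",np.vstack(rows));pickle.dump(D,open("D.pkl","wb"))
E
```

```text
clock: 20.27
position: [585.8, -88.3, 164.0]
ft_force: [0.8, -0.2, -2.1]
t 20.27 pos [585.8 -88.3 164. ] q [-0.07  0.3  -0.11  1.06 -0.42  0.27] F [ 0.8 -0.2 -2.1] w 32.3 g 80.4
shift [0.009 0.009 0.031] turn [ 0.0004  0.0015 -0.0005]
```

View pics/b2.png

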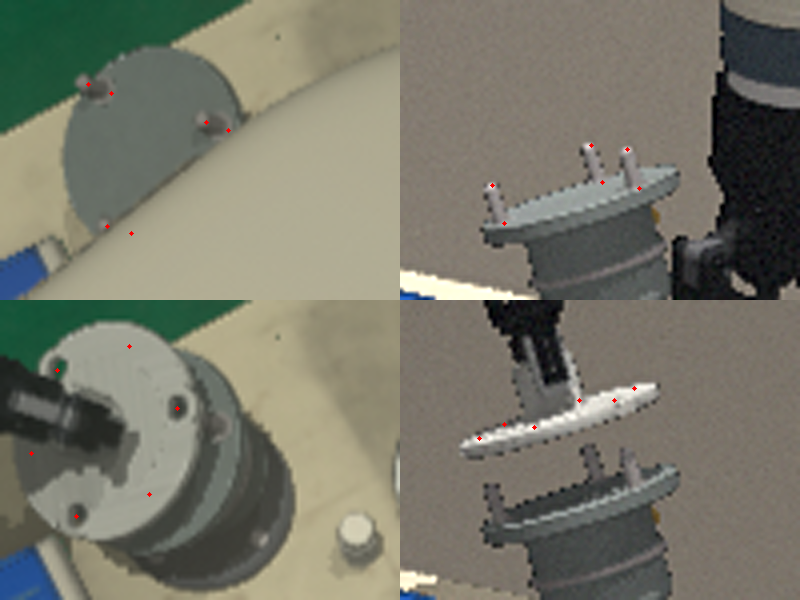

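```bash
python3 -m pendant '[[0.009,0.009,0.1,0,0.001,0],[0.009,0.009,0.13,0,0.001,0],[0.009,0.009,0.13,0,0.001,0]]' | grep -E "clo|pos|ft_"
python3 -m pendant '[[0,0,0.02,0,0,0],[0,0,0.04,0,0,0],[0,0,0.04,0,0,0]]' | grep -E "pos|ft_"
python3 -m pendant '[[0,0,0.02,0,0,0],[0,0,0.04,0,0,0],[0,0,0.04,0,0,0]]' | grep -E "pos|ft_"
python3 -c "
from h import *
delta(np.array([588.1,-105.2,124.5]),hubtool())"
```

```text
clock: 20.75
position: [585.4, -91.8, 149.8]
ft_force: [-0.1, -0.7, -2.4]
position: [585.8, -93.5, 146.4]
ft_force: [-0.3, 0.0, -2.0]
position: [586.0, -95.2, 142.7]
ft_force: [-0.1, -0.7, -1.3]
t 21.5 pos [586.  -95.2 142.7] q [-0.08  0.31 -0.15  1.   -0.42  0.26] F [-0.1 -0.7 -1.3] w 32.6 g 80.4
shift [-0.012 -0.011  0.208] turn [-0.0001 -0.0002  0.0014]
```

```bash
python3 -m pendant '[[-0.005,-0.005,0.03,0,0,0],[-0.01,-0.01,0.06,0,0,0],[-0.01,-0.01,0.06,0,0,0]]' | grep -E "pos|ft_"
python3 -m pendant '[[0,0,0.03,0,0,0],[0,0,0.06,0,0,0],[0,0,0.06,0,0,0]]' | grep -E "pos|ft_"
python3 -c "
from h import *
delta(np.array([588.1,-105.2,124.5]),hubtool())"
```

```text
position: [586.9, -99.0, 137.7]
ft_force: [0.1, -0.2, -2.0]
position: [587.3, -101.4, 132.3]
ft_force: [0.0, -0.6, -3.5]
t 22.25 pos [ 587.3 -101.4  132.3] q [-0.09  0.32 -0.16  0.97 -0.42  0.25] F [ 0.  -0.6 -3.5] w 32.6 g 80.4
shift [-0.002 -0.001  0.087] turn [-0.0001 -0.0003  0.0014]
```

Sliding freely; about 6–7 mm to go.

```bash
python3 -m pendant '[[0,0,0.03,0,0,0],[0,0,0.05,0,0,0],[0,0,0.05,0,0,0]]' | grep -E "pos|ft_"
python3 -m pendant '[[0,0,0.02,0,0,0],[0,0,0.02,0,0,0]]' | grep -E "pos|ft_"
python3 -m pendant '[[0,0,0.015,0,0,0],[0,0,0.015,0,0,0]]' | grep -E "pos|ft_"
python3 -c "
from h import *
delta(np.array([588.1,-105.2,124.5]),hubtool())"
```

```text
position: [587.7, -103.5, 127.8]
ft_force: [-0.9, -0.2, -2.0]
position: [587.9, -104.3, 126.2]
ft_force: [-0.1, 0.8, -1.9]
position: [588.1, -104.3, 126.1]
ft_force: [-4.0, 6.4, 9.0]
t 23.12 pos [ 588.1 -104.3  126.1] q [-0.1   0.32 -0.18  0.95 -0.42  0.24] F [-4.   6.4  9. ] w 32.1 g 82.2
shift [ 0.001 -0.001  0.018] turn [0.0004 0.0009 0.0015]
```

```bash
python3 -m pendant '[[0,0,0.015,0,0,0],[0,0,0.015,0,0,0]]' | grep -E "pos|ft_"
python3 -m pendant '[[0,0,-0.02,0,0,0],[0,0,-0.02,0,0,0]]' | grep -E "pos|ft_"
python3 -m pendant '[[0,0,0,0,0,0],[0,0,0,0,0,0],[0,0,0,0,0,0],[0,0,0,0,0,0]]' 0.75 | grep -E "pos|ft_|wid"
python3 -m pendant '[[0,0,-0.2,0,0,0],[0,0,-0.5,0,0,0],[0,0,-0.9,0,0,0],[0,0,-0.9,0,0,0]]' | grep -E "clo|pos|ft_"
python3 -m pendant '[[0,0,-0.5,0,0,0],[0,0,-0.9,0,0,0],[0,0,-0.9,0,0,0]]' | grep -E "clo|pos|ft_"
python3 - <<'E'
from h import *
from station import cams
D=load()
for c in("top","scene"):
    d=cams.read_camera(c);D["e_"+c]=d
    a=D[c]["img"].astype(float)
    for l in("cover_new_mid","cover_old_mid"):
        for x in cams.regions_of(l,c):
            q=np.argwhere(x["region"])[:,::-1];print(c,l,round(x["conf"],2),np.round(x["pixel"]),q.min(0),q.max(0))
    # hub disc: does outline match that of the old cover at the start?
    s=(slice(130,165),slice(262,318)) if c=="scene" else (slice(100,152),slice(163,212))
    A=cv2.cvtColor(D[c]["img"][s],7);B=cv2.cvtColor(d["img"][s],7)
    print(c,"hub diff mean",np.abs(A.astype(float)-B).mean().round(1),"px>40",int((np.abs(A.astype(float)-B)>40).sum()),cv2.phaseCorrelate(A.astype(float),B.astype(float)))
for l in("cover_old_mid",):
    for x in D["scene",l]:
        q=np.argwhere(x["region"])[:,::-1];print("start",np.round(x["pixel"]),q.min(0),q.max(0))
pickle.dump(D,open("D.pkl","wb"))
E
```

```text
position: [588.1, -104.4, 126.1]
ft_force: [-9.8, 12.9, 20.8]
position: [588.1, -104.4, 126.1]
ft_force: [-3.2, 5.9, 9.3]
position: [588.0, -104.8, 125.2]
ft_force: [0.7, -0.4, 0.4]
width: 63.8
clock: 24.62
position: [583.2, -66.3, 209.8]
ft_force: [0.7, -0.1, 0.0]
clock: 25.0
position: [576.9, -28.9, 290.5]
ft_force: [0.3, 0.6, -0.5]
top cover_new_mid 0.67 [185. 130.] [164 101] [208 153]
top cover_old_mid 0.98 [273. 133.] [249 111] [296 157]
top cover_old_mid 0.86 [284. 299.] [258 273] [306 321]
top hub diff mean 7.5 px>40 134 ((0.1829640135410493, -0.0971530201836579), 0.9220112963968509)
scene cover_new_mid 0.98 [287. 151.] [265 140] [312 166]
scene cover_old_mid 0.86 [197. 317.] [173 291] [226 339]
scene cover_old_mid 0.71 [350. 234.] [322 217] [374 252]
scene hub diff mean 4.7 px>40 22 ((0.3705067872159056, -0.06175631478397747), 0.9512280244483602)
start [199. 316.] [173 291] [227 339]
start [288. 154.] [264 140] [313 166]
```

```bash
python3 -c "
from station import bot
print(bot.sign_off())"
```

```text
the job is handed in; nothing more can be done
None
```

The job is handed in: the old cover is flat, boss up, on the rubber pad, and the three-hole cover is on the studs with its outline matching the old seated cover to within 0.4 px in both cameras. It took about 25 s with no wrist reading over 35 N, and I kept clear of the vials, beaker, marker and spare but did not re-image them at the end.

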